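# Load a slide carrier under the leaf spring of its dock

## Robot

A 6-joint arm with a two-finger parallel gripper is mounted at the origin on the work surface. World frame = base frame: x ahead of the robot, y to its left, z up, the work surface at z = 0. Lengths are in m, angles in rad, forces in N, time in s.
With the tool pointing down it reaches from about 0.375 to 0.825 m from the base axis. Payload 5.5 kg.
Tool frame: the origin (TCP) lies at the very end of the fingers, on their centre line; the grasp point (between the pads) lies 19 mm behind it (grip_point_offset is the distance from the TCP to the grasp point, in m); z points along the fingers, y is the direction in which the jaws open and shut (so a half turn about z gives the same grasp; the last joint's range is limited). The gripper opens to 85 mm and grips with 20 to 120 N. Pads are 22 mm wide; open, the fingers measure 114 mm over their backs; the gripper's body (76 mm by 85 mm) begins 54 mm behind the grasp point. The pads swing forward as they close: fully open they stand 13 mm farther back than shut.
Start: joints at [1.165, 0.314, -0.047, 1.21, 0, 1.571], TCP at [0.237, 0.551, 0.231] pointing down, gripper open.
Joint ranges: [-2.67, 2.67], [-0.69, 1.73], [-1.03, 1.25], [-2.08, 2.16], [-1.42, 1.45], [-3.14, 3.14]. Speed limits (rad/s): [2.39, 2.39, 3.01, 3.14, 3.14, 3.14].

## Interface

Orientations are given as a unit quaternion [w, x, y, z].
In Python, from bench import * gives the robot as it stands.
- The arm moves only by the tool carry_out, never from a script. Its argument "increments" is a list of rows, each an object of numbers: "x", "y", "z": the shift along the world's x, y, z as a fraction of full scale; "spin": the turn about the world's z as a fraction of full scale; "hand": the closure, from 0 (fully open) to 1 (shut). A call has 1 to 12 rows; each row is the pose to reach, as a shift and turn from the pose commanded when the call began; what a row does not reach only later rows make up. Full scale, the value 1, is 300 mm for a shift and 60 degrees for a turn. A row lasts 1/10 s, in which the tool goes at most 50 mm and 8.59 degrees, less where a joint would pass 70% of its speed; a pose out of reach is approached as far as the arm can. A call with a number of a shift or a turn outside -1 to 1 is refused whole. A call with a gripper value outside its range is refused whole. The fingers move at their own pace and stop on an object; the grip force is fixed at half the most. Time passes only in rows, so rows that repeat a pose let the fingers close. It gives the time, the measured TCP pose, the force and the opening at its end, in the units of the state.
- sense(): the state, without advancing time (a new reading comes with each control period).
- grab_frame(name): name is "side" or "top"; returns (picture, depth): 384x512x3 uint8, red, green, blue; 384x512 float32, m along the optical axis (not along the pixel's ray), 0 where there is no reading.
- camera_params(name): a dict with "K" (3x3 intrinsics, pixels), "extrinsics" (4x4, takes a point from world to camera coordinates). Camera axes: x right, y down, z forward; pixel columns grow to the right and rows downward; lengths in m; the calibration is good to about 2 mm. A picture is of the moment at which its call begins. camera_params takes no time and is no camera call.
- close_job(): hands the job in, once; it reports no verdict.
The state is a dict: "time_s": time; "joint_pos": joint angles; "qd": joint speeds; "effort": joint torques, N m; "ee_pos": TCP position; "eef_rot": TCP orientation; "force": force on the tool from outside, world axes, zero at the start; "ft_torque": the same for the moment, N m; "width": opening from 0.0 (shut) to 1.0 (fully open).
Only numpy, scipy, OpenCV 4.12 (cv2) and the standard library are available. Lean on these libraries where they do the work, as an engineer would, in place of code of your own. Each camera call takes 0.05 s, during which the arm holds its last target.

## Task

The grey slide carrier lies on the sprung bed of the white loading dock. With closed fingertips on the pad behind its rib, press it down firmly and, keeping it pressed, slide it under the bridge and its leaf spring until it is fully home against the end stop; then let go and leave it held there. Do not pinch or lift the carrier, and leave everything else on the bench where it is.

Things in the scene. Friction and masses are not known exactly. Their poses are not given: they have to be found in the camera images.
- dock: white loading dock fixed to the table, about 290 x 98 mm: a straight channel 73 mm wide between side walls 38 mm tall, crossed by a steel bridge. Origin: on the table, on the channel's centre line, under the bridge's front face; +x is the way the carrier is slid (away from the robot), z up. In front of the bridge the channel is open from above
- bridge (a point): middle of the bridge's lower front edge, 38 mm above the table. The bridge is 12 mm thick along the channel, its top 52 mm above the table; steel lips at the same 38 mm height run on along both walls to the end stop. The carrier's top must go below 38 mm to pass
- end_stop (a point): middle of the end stop's face, 38 mm above the table, 56 mm beyond the bridge's front face; the carrier's leading edge meets it when home. The stop wall is 52 mm tall, the white box behind it 50 mm
- carrier: grey slide carrier, loose in the channel in front of the bridge; 100 (x) x 69 (y) x 12 (z) mm, about 0.13 kg. Origin: centre of its underside; +x the way it is slid. A raised cross rib, 6 mm thick, 50 mm wide, 8 mm above the top, lies at x -16 to -10 mm; behind it (x -50 to -16 mm) is the flat finger pad. When fully home the rib stays 4 mm short of the bridge
- carrier_pad (a point): middle of the finger pad, on the carrier's top face, 33 mm behind the carrier's centre
- carrier_front (a point): middle of the carrier's leading edge, at its underside, 50 mm ahead of its centre
- bed_plate (a joint): how far the sprung bed under the carrier is down, m: 0 raised (bed top 32 mm, carrier top 44 mm above the table, 6 mm too high to pass), 0.012 at its stop. The bed runs the channel's whole length and stays level; polished. Pressing on the carrier, it gives from about 3 N, clears the bridge beyond 0.006 (about 8 N) and meets its stop at about 12 N; aim for 0.010
- leaf_spring (a joint): steel leaf spring 16 mm wide, fixed to the far side of the bridge, sloping down and away into the channel; its tip is 47 mm beyond the bridge's front face and 30 mm above the table when free. Angle in rad: 0 free, about 0.05 to 0.25 when lifted by the carrier under it (a few N)
- vial_a: amber glass vial, 24 mm diameter, 50 mm tall; bystander, leave it alone. Origin: centre of its underside
- vial_b: clear glass vial, 28 mm diameter, 42 mm tall; bystander, leave it alone. Origin: centre of its underside
- dish: clear closed dish, 60 mm diameter, 14 mm tall; bystander, leave it alone. Origin: centre of its underside
- slide_box: closed slide box, 85 x 32 x 30 mm; bystander, leave it alone. Origin: centre of its underside
- beaker: small glass beaker, 56 mm diameter, 65 mm tall; bystander, leave it alone. Origin: centre of its underside
- reagent: white bottle, 52 mm diameter, 110 mm tall; bystander, leave it alone. Origin: centre of its underside
- tip_box: pipette tip box, 100 x 75 x 55 mm; bystander, leave it alone. Origin: centre of its underside
Mind the look-alikes: they are no part of the job. There is more than one size of the carrier; the one meant has the size given above.

How it is judged:
On the way, in this order (a step that is already met when the one before it is completed fails the run):
1. the fingers press the carrier down far enough while it is still in front of the bridge (contact force between the fingers and carrier above 4 N and value of joint bed_plate above 0.0055 m and x of carrier_front in the frame of dock below 0.002 m), for 0.1 s.
2. the carrier's leading end has passed under the leaf spring and lifts it while the fingers still press (contact force between the fingers and carrier above 3 N and x of carrier_front in the frame of dock above 0.036 m and value of joint leaf_spring above 0.03 rad), for 0.05 s.
At the end, for the whole second after the job is handed in: The carrier lies level under the bridge and the lifted leaf spring with its leading edge within 5 mm of the end stop, at rest, and the fingers are clear of it (x of carrier_front in the frame of dock between 0.051 and 0.06 m and value of joint bed_plate above 0.004 m and value of joint leaf_spring above 0.03 rad and angle between carrier's own z axis and vertical below 0.05 rad and angle between the x axis of carrier and the x axis of dock, either way round below 0.06 rad and linear speed of carrier below 0.01 m/s); the robot touches nothing.
It fails at once if the carrier is lifted off its bed (more than 10 mm above its first height) or tipped (height (world z) of carrier above 0.042 m or angle between carrier's own z axis and vertical above 0.25 rad).
It fails at once if a bystander is moved by more than 30 mm or knocked over (distance of any of vial_a, vial_b, dish, slide_box, beaker, reagent, tip_box from where it was at the start of the episode above 0.03 m or angle between any of vial_a, vial_b, dish, slide_box, beaker, reagent, tip_box's own z axis and vertical above 0.5 rad).
It also fails if it takes over 40 s, if anything falls off the work surface, if the arm or the gripper's body presses on something with over 40 N, if the wrist force passes 120 N, or if a joint passes its speed limit or range.

## Working session

There is one attempt and no reset: what is moved stays moved. The work goes in short steps, Python scripts to look and compute and a tool call to move; the robot and the scene stay as the last step left them, time stands still between calls to the robot, and variables do not carry over. Pictures are saved under pics/ and viewed, and the job is handed in when it is done.

Besides the shell and the picture viewer there is one more tool, called after "Call:" as name(argument=value, ...) on one line, values as JSON. carry_out: Moves the arm, as the interface text tells. Its arguments: {"type":"object","properties":{"increments":{"type":"array"}},"required":["increments"]}

```bash
mkdir -p pics
cat > h.py <<'E'
from bench import *
import numpy as np, cv2
def snap(n,tag):
    p,d=grab_frame(n); np.savez(f'{tag}.npz',p=p,d=d)
    cv2.imwrite(f'pics/{tag}.png',cv2.cvtColor(p,cv2.COLOR_RGB2BGR)); return p,d
def world(n,d):
    c=camera_params(n);K=np.array(c['K']);E=np.array(c['extrinsics'])
    v,u=np.mgrid[:d.shape[0],:d.shape[1]]
    P=np.stack([(u-K[0,2])/K[0,0]*d,(v-K[1,2])/K[1,1]*d,d],-1)
    return (P-E[:3,3])@E[:3,:3]
E
python3 - <<'E'
from h import *
s=sense();print(s)
snap('top','top0');snap('side','side0')
for n in('top','side'):print(camera_params(n))
E
```

```text
{'time_s': 0.0, 'joint_pos': array([ 1.16500871e+00,  3.14236462e-01, -4.80550085e-02,  1.21023068e+00,
        1.64405403e-05,  1.57081661e+00]), 'qd': array([-4.19298953e-04, -6.19754802e-05, -3.52696405e-04, -1.35654040e-03,
        7.29897131e-04,  3.51968106e-05]), 'effort': array([ 2.09333448e-03, -5.39595830e+01,  3.39742541e+01,  1.93477096e-02,
        9.38359926e-05,  7.04593376e-06]), 'ee_pos': array([0.23661113, 0.55074328, 0.23043888]), 'eef_rot': array([-1.81924281e-04,  2.01514486e-01,  9.79485154e-01, -8.43559089e-04]), 'force': array([ 0.07241709, -0.93898913,  0.8825949 ]), 'ft_torque': array([-0.02501362, -0.01721682,  0.0102316 ]), 'width': 0.9996046989948825}
{'K': array([[366.84518266,   0.        , 253.7095838 ],
       [  0.        , 366.84518266, 195.80135371],
       [  0.        ,   0.        ,   1.        ]]), 'extrinsics': array([[-0.02707683, -0.99954342,  0.01340907, -0.03634068],
       [-0.99452329,  0.0255814 , -0.10133618,  0.53699171],
       [ 0.10094689, -0.01607949, -0.99476187,  0.87942569],
       [ 0.        ,  0.        ,  0.        ,  1.        ]])}
{'K': array([[349.3964402 ,   0.        , 255.20141268],
       [  0.        , 349.3964402 , 190.85782519],
       [  0.        ,   0.        ,   1.        ]]), 'extrinsics': array([[-0.99318043, -0.11644075, -0.00584686,  0.53514477],
       [-0.0671198 ,  0.61206351, -0.78795507,  0.11051703],
       [ 0.09532873, -0.78218911, -0.61570498,  0.86557756],
       [ 0.        ,  0.        ,  0.        ,  1.        ]])}
```

View pics/top0.png

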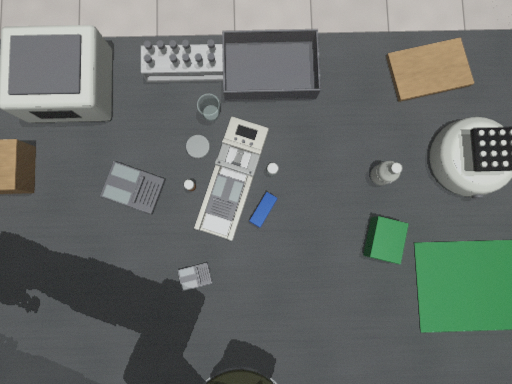

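View pics/side0.png

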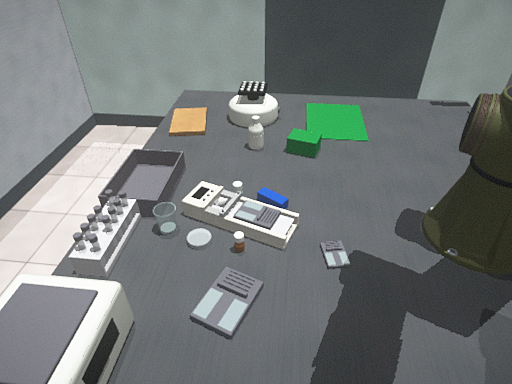

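Candidates for the carrier: the large one at top (133,187), the small one at (195,276) and the one in the dock at (223,195). I pick the one in the dock. Next I'll check it in a close crop and measure it.

Run:
```python
from h import *
z=np.load('top0.npz');p,d=z['p'],z['d'];W=world('top',d)
c=p[110:245,180:290]
cv2.imwrite('pics/crop.png',cv2.cvtColor(cv2.resize(c,None,fx=4.4,fy=4.4,interpolation=cv2.INTER_CUBIC),cv2.COLOR_RGB2BGR))
# white dock mask
sub=W[110:245,180:290];zz=sub[...,2]
hm=np.clip(zz/0.07,0,1)*255
cv2.imwrite('pics/hm.png',cv2.resize(cv2.applyColorMap(hm.astype(np.uint8),cv2.COLORMAP_JET),None,fx=4.4,fy=4.4,interpolation=cv2.INTER_NEAREST))
print(p.shape, [ (u,v,W[v,u].round(4)) for u,v in [(223,190),(218,208),(215,222),(229,175),(236,160),(300,200),(240,140),(217,234)]])
m=((zz>0.025)&(zz<0.075)).astype(np.uint8)
n,l,st,ce=cv2.connectedComponentsWithStats(m)
for i in range(1,n):
    if st[i,4]>30:
        P=sub[l==i][:,:2].astype(np.float32);print(st[i],cv2.minAreaRect(P))
```

```text
(384, 512, 3) [(223, 190, array([0.5498, 0.0237, 0.0477])), (218, 208, array([0.5066, 0.0366, 0.0466])), (215, 222, array([0.4736, 0.0455, 0.034 ])), (229, 175, array([0.5882, 0.0091, 0.0349])), (236, 160, array([ 0.6231, -0.0093,  0.0455])), (300, 200, array([ 0.5247, -0.1684,  0.0014])), (240, 140, array([ 0.671 , -0.0204,  0.0524])), (217, 234, array([0.4444, 0.0432, 0.0096]))]
[19  0 21  9 97] ((0.7437430024147034, 0.05495816469192505), (0.04620760306715965, 0.024861101061105728), 85.62879180908203)
[  14    6   74  124 4511] ((0.5820860266685486, 0.0036097243428230286), (0.09809038043022156, 0.28977611660957336), 70.60525512695312)
[87 53 11 11 99] ((0.6020451784133911, -0.09720498323440552), (0.024925528094172478, 0.024302512407302856), 89.27046966552734)
[ 4 70 10 10 81] ((0.5659608244895935, 0.10671018064022064), (0.021537357941269875, 0.021263206377625465), 89.00685119628906)
[ 69  82  28  35 446] ((0.5030401349067688, -0.07224759459495544), (0.031969111412763596, 0.084982730448246), 57.48674011230469)
```

View pics/crop.png

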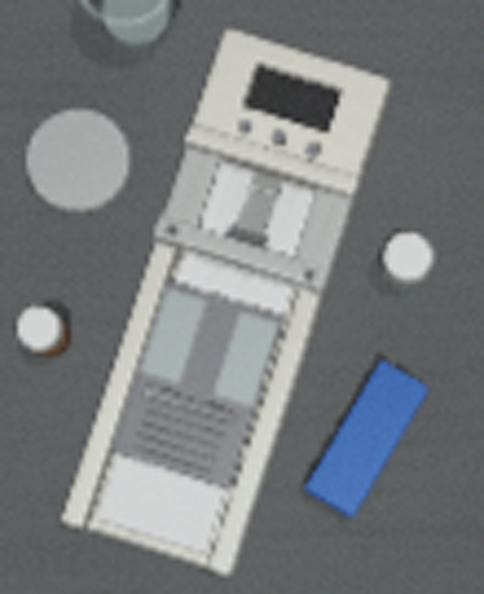

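View pics/hm.png

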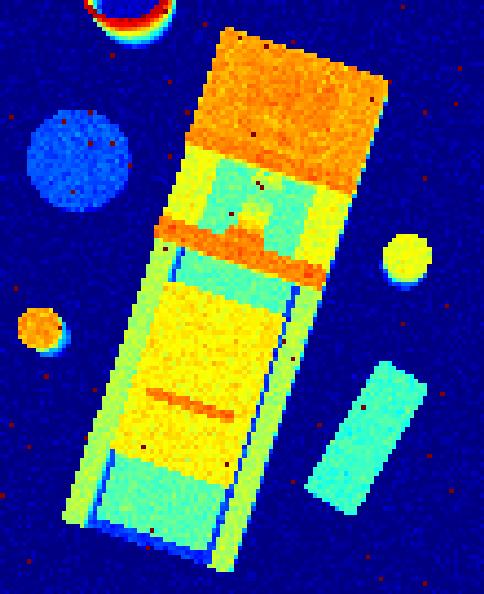

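```bash
cat > fit.py <<'E'
from h import *
def fit(npz,cam='top'):
    z=np.load(npz);d=z['d'];W=world(cam,d).reshape(-1,3);W=W[d.ravel()>0]
    return W
E
python3 - <<'E'
from fit import *
W=fit('top0.npz')
c0=np.array([.582,.0036]);
best=None
for a in np.radians(np.arange(-22,-14,.1)):
    ex=np.array([np.cos(a),np.sin(a)]);ey=np.array([-ex[1],ex[0]])
    q=(W[:,:2]-c0);x=q@ex;y=q@ey
    s=(W[:,2]>.04-.012)&(W[:,2]<.07)&(abs(x)<.16)&(abs(y)<.065)
    # edge sharpness: spread of lateral extremes along x bins
    lo=[];hi=[]
    b=np.floor((x[s]+.12)/.02).astype(int)
    for k in range(0,12):
        yy=y[s][b==k]
        lo.append(np.percentile(yy,1));hi.append(np.percentile(yy,99))
    sc=np.std(lo)+np.std(hi)
    if best is None or sc<best[0]:best=(sc,np.degrees(a),np.median(lo),np.median(hi))
print(best)
a=np.radians(best[1]);ex=np.array([np.cos(a),np.sin(a)]);ey=np.array([-ex[1],ex[0]])
q=W[:,:2]-c0;x=q@ex;y=q@ey-(best[2]+best[3])/2
s=(abs(y)<.02)&(abs(x)<.16)
for k in np.arange(-.156,.156,.003):
    t=s&(x>=k)&(x<k+.003)
    print(round(k+.0015,4),W[t,2].mean().round(4) if t.any() else None,end='; ')
print()
t=s&(W[:,2]>.049)&(abs(x+.04)<.08);
s2=(W[:,2]>.049)&(W[:,2]<.06)&(abs(y)<.045)
for lo,hi in((-.1,-.01),(0,.04)):
    t=s2&(x>lo)&(x<hi);print('high',lo,np.percentile(x[t],[2,50,98]),np.percentile(y[t],[2,50,98]),t.sum())
print('offset y',(best[2]+best[3])/2,c0+ey*(best[2]+best[3])/2)
E
```

```text
(np.float64(0.0006466612989819666), np.float64(-19.499999999999964), np.float64(-0.04781162778658826), np.float64(0.047531529491817895))
-0.1545 0.0009; -0.1515 -0.0; -0.1485 0.0005; -0.1455 0.0065; -0.1425 0.0122; -0.1395 0.0124; -0.1365 0.0319; -0.1335 0.0321; -0.1305 0.0324; -0.1275 0.0331; -0.1245 0.0321; -0.1215 0.0326; -0.1185 0.0326; -0.1155 0.0327; -0.1125 0.0322; -0.1095 0.0325; -0.1065 0.0324; -0.1035 0.033; -0.1005 0.0379; -0.0975 0.0445; -0.0945 0.0452; -0.0915 0.0437; -0.0885 0.0448; -0.0855 0.0448; -0.0825 0.0447; -0.0795 0.0447; -0.0765 0.0446; -0.0735 0.0442; -0.0705 0.0445; -0.0675 0.0467; -0.0645 0.0529; -0.0615 0.0531; -0.0585 0.0442; -0.0555 0.0442; -0.0525 0.0446; -0.0495 0.0442; -0.0465 0.0446; -0.0435 0.0441; -0.0405 0.0448; -0.0375 0.0452; -0.0345 0.0439; -0.0315 0.0447; -0.0285 0.0448; -0.0255 0.0448; -0.0225 0.0447; -0.0195 0.0446; -0.0165 0.0448; -0.0135 0.0447; -0.0105 0.0444; -0.0075 0.0442; -0.0045 0.0441; -0.0015 0.0437; 0.0015 0.0326; 0.0045 0.0326; 0.0075 0.0321; 0.0105 0.0322; 0.0135 0.0323; 0.0165 0.0328; 0.0195 0.0454; 0.0225 0.0524; 0.0255 0.0531;
[... 167 characters left out ...]
615 0.0329; 0.0645 0.0327; 0.0675 0.0353; 0.0705 0.0356; 0.0735 0.0404; 0.0765 0.0487; 0.0795 0.0521; 0.0825 0.0526; 0.0855 0.0501; 0.0885 0.0503; 0.0915 0.0519; 0.0945 0.0515; 0.0975 0.0507; 0.1005 0.0496; 0.1035 0.0508; 0.1065 0.0515; 0.1095 0.0524; 0.1125 0.0519; 0.1155 0.0517; 0.1185 0.052; 0.1215 0.0517; 0.1245 0.0524; 0.1275 0.0517; 0.1305 0.0514; 0.1335 0.0505; 0.1365 0.0505; 0.1395 0.0509; 0.1425 0.0498; 0.1455 0.0478; 0.1485 None; 0.1515 None; 0.1545 None; 
high -0.1 [-0.06651473 -0.06349238 -0.02374783] [-0.02342429 -0.00083785  0.02367689] 57
high 0 [0.01853059 0.0250822  0.03591439] [-0.04314064  0.0009969   0.04298403] 215
offset y -0.00014004914738518365 [0.58195325 0.00346798]
```

The crop confirms it: the carrier at top (223,195) is about 100 mm long, with the rib just behind its middle, and it lies ahead of the bridge at (236,160). Dock yaw is about -19.5°, and the carrier front is about 20 mm short of the bridge. I'll move over the pad in two calls, closing the fingers on the way.

Call:
carry_out(increments=[{"x": 0.45,"y": -0.87,"z": 0,"spin": 0.0623,"hand": 1},{"x": 0.45,"y": -0.87,"z": 0,"spin": 0.0623,"hand": 1},{"x": 0.45,"y": -0.87,"z": 0,"spin": 0.0623,"hand": 1},{"x": 0.45,"y": -0.87,"z": 0,"spin": 0.0623,"hand": 1},{"x": 0.45,"y": -0.87,"z": 0,"spin": 0.0623,"hand": 1},{"x": 0.45,"y": -0.87,"z": 0,"spin": 0.0623,"hand": 1},{"x": 0.45,"y": -0.87,"z": 0,"spin": 0.0623,"hand": 1},{"x": 0.45,"y": -0.87,"z": 0,"spin": 0.0623,"hand": 1}])

```text
time_s: 0.9
ee_pos: [0.3722, 0.2894, 0.2312]
eef_rot: [-0.0, 0.171, 0.985, 0.0]
force: [-0.1, -0.1, -0.4]
width: 0.0
```

Call:
carry_out(increments=[{"x": 0.446,"y": -0.864,"z": 0,"hand": 1},{"x": 0.446,"y": -0.864,"z": 0,"hand": 1},{"x": 0.446,"y": -0.864,"z": 0,"hand": 1},{"x": 0.446,"y": -0.864,"z": -0.3,"hand": 1},{"x": 0.446,"y": -0.864,"z": -0.4,"hand": 1},{"x": 0.446,"y": -0.864,"z": -0.4,"hand": 1},{"x": 0.446,"y": -0.864,"z": -0.4,"hand": 1},{"x": 0.446,"y": -0.864,"z": -0.4,"hand": 1},{"x": 0.446,"y": -0.864,"z": -0.4,"hand": 1},{"x": 0.446,"y": -0.864,"z": -0.4,"hand": 1}])

```text
validation failed for argument at $.in...
```

Run:
```python
from h import *
p,d=snap('side','side1');snap('top','top1')
cv2.imwrite('pics/s1c.png',cv2.cvtColor(cv2.resize(p[130:280,150:340],None,fx=4,fy=4,interpolation=cv2.INTER_CUBIC),cv2.COLOR_RGB2BGR))
s=sense();print(s['time_s'],s['ee_pos'],s['eef_rot'],s['force'],s['width'])
```

```text
1.0 [0.37157915 0.29078902 0.23115051] [-2.14710204e-04  1.69205457e-01  9.85580773e-01  8.21860647e-05] [0.29574863 0.14360883 0.07370619] -0.002186295354651026
```

View pics/s1c.png

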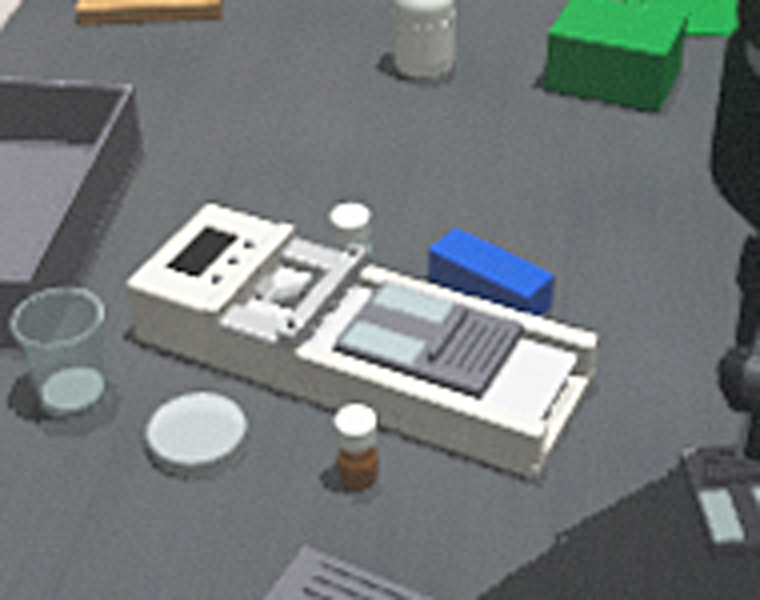

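The second call was refused, most likely because "spin" was missing. The picture shows the dock scene undisturbed. I'll repeat the move with every field filled in.

Call:
carry_out(increments=[{"x": 0.446,"y": -0.864,"z": 0,"spin": 0,"hand": 1},{"x": 0.446,"y": -0.864,"z": 0,"spin": 0,"hand": 1},{"x": 0.446,"y": -0.864,"z": 0,"spin": 0,"hand": 1},{"x": 0.446,"y": -0.864,"z": 0,"spin": 0,"hand": 1},{"x": 0.446,"y": -0.864,"z": -0.3,"spin": 0,"hand": 1},{"x": 0.446,"y": -0.864,"z": -0.45,"spin": 0,"hand": 1},{"x": 0.446,"y": -0.864,"z": -0.5,"spin": 0,"hand": 1},{"x": 0.446,"y": -0.864,"z": -0.5,"spin": 0,"hand": 1},{"x": 0.446,"y": -0.864,"z": -0.5,"spin": 0,"hand": 1},{"x": 0.446,"y": -0.864,"z": -0.5,"spin": 0,"hand": 1},{"x": 0.446,"y": -0.864,"z": -0.5,"spin": 0,"hand": 1}])

```text
time_s: 2.1
ee_pos: [0.5069, 0.0325, 0.083]
eef_rot: [0.001, 0.169, 0.986, 0.0]
force: [0.2, -0.4, 0.1]
width: 0.004
```

Run:
```python
from h import *
p,d=snap('side','side2');q,_=snap('top','top2')
a=cv2.resize(p[130:280,150:340],None,fx=3,fy=3,interpolation=cv2.INTER_CUBIC)
cv2.imwrite('pics/s2c.png',cv2.cvtColor(a,cv2.COLOR_RGB2BGR))
s=sense();print(s['time_s'],s['ee_pos'],s['eef_rot'],s['force'],s['width'])
W=world('side',d); 
a=np.radians(-19.5);ex=np.array([np.cos(a),np.sin(a)]);ey=np.array([-ex[1],ex[0]])
r=W-[*s['ee_pos']];x=r[...,:2]@ex;y=r[...,:2]@ey
m=(abs(x)<.06)&(abs(y)<.06)&(d>0)
for z in np.arange(-.004,.1,.008):
    t=m&(abs(r[...,2]-z)<.004)
    if t.sum()>3:print(z.round(3),t.sum(),np.percentile(x[t],[3,97]).round(4),np.percentile(y[t],[3,97]).round(4))
```

```text
2.2 [0.50698472 0.03220622 0.08316589] [1.52093309e-03 1.68610001e-01 9.85681568e-01 4.47791675e-04] [ 0.96567859 -0.07614552  0.65986812] -1.0215519911305179e-07
0.004 12 [-0.0129  0.0027] [-0.0025  0.0102]
0.012 23 [-0.0127  0.0041] [-0.0043  0.0136]
0.02 24 [-0.0126  0.0042] [-0.0024  0.0131]
0.028 30 [-0.0128  0.0044] [-0.0088  0.0132]
0.036 11 [-0.0138 -0.0088] [-0.0083  0.0116]
0.044 20 [-0.015   0.0052] [-0.0253  0.0178]
0.052 51 [-0.015   0.0064] [-0.0304  0.0345]
0.06 28 [-0.0143  0.0059] [-0.0398  0.0421]
0.068 61 [-0.019   0.0043] [-0.0439  0.0487]
0.076 55 [-0.0192  0.0033] [-0.0521  0.0534]
0.084 66 [-0.0188  0.0084] [-0.0489  0.059 ]
0.092 90 [-0.0206  0.0086] [-0.0102  0.0594]
```

View pics/s2c.png

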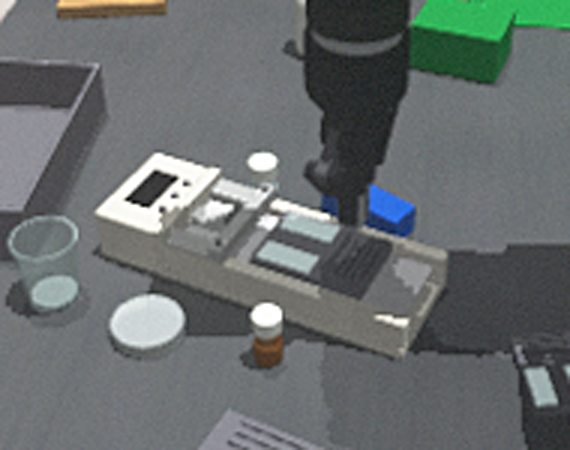

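Side crop: the closed fingertips are at about (345,215), above the pad behind the rib. I'll go down slowly while watching the force.

Call:
carry_out(increments=[{"x": 0,"y": 0,"z": -0.06,"spin": 0,"hand": 1},{"x": 0,"y": 0,"z": -0.1,"spin": 0,"hand": 1},{"x": 0,"y": 0,"z": -0.12,"spin": 0,"hand": 1},{"x": 0,"y": 0,"z": -0.13,"spin": 0,"hand": 1},{"x": 0,"y": 0,"z": -0.13,"spin": 0,"hand": 1}])

```text
time_s: 2.7
ee_pos: [0.5053, 0.0313, 0.0425]
eef_rot: [-0.0, 0.169, 0.986, 0.0]
force: [-2.7, 0.8, 3.9]
width: 0.003
```

Call:
carry_out(increments=[{"x": 0,"y": 0,"z": -0.01,"spin": 0,"hand": 1},{"x": 0,"y": 0,"z": -0.015,"spin": 0,"hand": 1},{"x": 0,"y": 0,"z": -0.015,"spin": 0,"hand": 1}])

```text
time_s: 3.0
ee_pos: [0.5059, 0.0312, 0.0386]
eef_rot: [0.0, 0.169, 0.986, 0.0]
force: [-1.7, 0.8, 6.1]
width: 0.001
```

Call:
carry_out(increments=[{"x": 0,"y": 0,"z": -0.008,"spin": 0,"hand": 1},{"x": 0,"y": 0,"z": -0.014,"spin": 0,"hand": 1},{"x": 0,"y": 0,"z": -0.014,"spin": 0,"hand": 1},{"x": 0,"y": 0,"z": -0.014,"spin": 0,"hand": 1}])

```text
time_s: 3.4
ee_pos: [0.5061, 0.0312, 0.0348]
eef_rot: [0.0, 0.169, 0.986, 0.0]
force: [-3.6, 1.0, 9.4]
width: -0.0
```

Run:
```python
from h import *
p,d=snap('side','side3');q,_=snap('top','top3')
a=cv2.resize(p[170:260,170:310],None,fx=5,fy=5,interpolation=cv2.INTER_CUBIC)
cv2.imwrite('pics/s3c.png',cv2.cvtColor(a,cv2.COLOR_RGB2BGR))
s=sense();print(s['time_s'],s['ee_pos'],s['eef_rot'],s['force'],s['width'])
```

```text
3.5 [0.50609992 0.03124167 0.03486767] [4.69723556e-04 1.69459771e-01 9.85536953e-01 2.82792876e-04] [-3.19361361  1.05487536  9.61143721] -0.0005719327776115046
```

View pics/s3c.png

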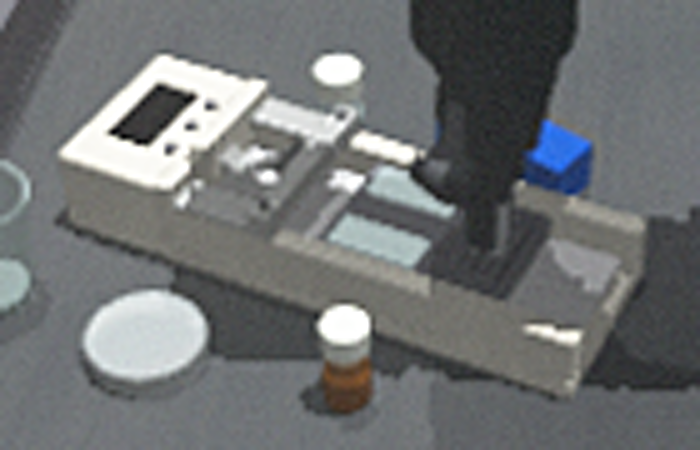

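The picture shows the fingertips at (490,235) on the pad behind the rib, with the carrier sunk level with the side walls. Force is 9.5 N and the tip is about 9.5 mm down. I'll slide along the dock's +x, starting with 24 mm.

Call:
carry_out(increments=[{"x": 0.0126,"y": -0.0044,"z": -0.002,"spin": 0,"hand": 1},{"x": 0.0251,"y": -0.0089,"z": -0.002,"spin": 0,"hand": 1},{"x": 0.0377,"y": -0.0134,"z": -0.002,"spin": 0,"hand": 1},{"x": 0.0503,"y": -0.0178,"z": -0.002,"spin": 0,"hand": 1},{"x": 0.0628,"y": -0.0223,"z": -0.002,"spin": 0,"hand": 1},{"x": 0.0754,"y": -0.0267,"z": -0.002,"spin": 0,"hand": 1}])

```text
time_s: 4.1
ee_pos: [0.5286, 0.0234, 0.0343]
eef_rot: [0.0, 0.169, 0.986, 0.001]
force: [-4.3, 0.8, 10.5]
width: 0.005
```

Run:
```python
from h import *
p,d=snap('side','side4');q,_=snap('top','top4')
a=cv2.resize(p[170:260,170:310],None,fx=5,fy=5,interpolation=cv2.INTER_CUBIC)
cv2.imwrite('pics/s4c.png',cv2.cvtColor(a,cv2.COLOR_RGB2BGR))
s=sense();print(s['time_s'],s['ee_pos'],s['eef_rot'],s['force'],s['width'])
```

```text
4.2 [0.52926673 0.0231788  0.03439392] [7.27764750e-04 1.69526835e-01 9.85525220e-01 4.05133856e-04] [-2.70135054  1.15219708 10.19569497] -0.0004123516621671105
```

View pics/s4c.png

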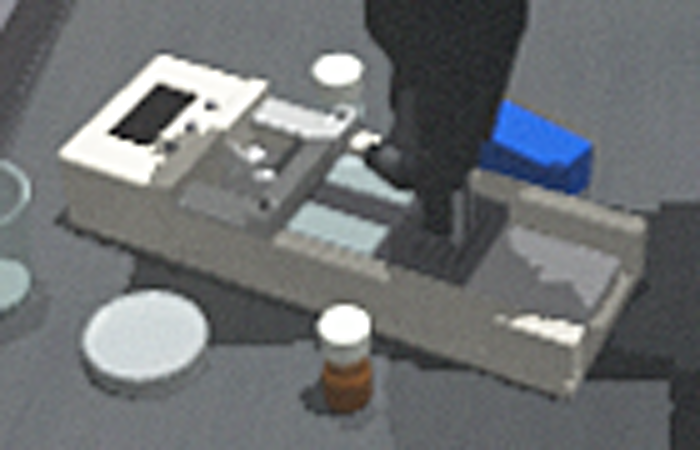

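The carrier moved along with the fingers: its front edge is at the bridge at about (300,225), and the tips are at (440,220). I'll continue.

Call:
carry_out(increments=[{"x": 0.0126,"y": -0.0044,"z": 0,"spin": 0,"hand": 1},{"x": 0.0251,"y": -0.0089,"z": 0,"spin": 0,"hand": 1},{"x": 0.0377,"y": -0.0134,"z": 0,"spin": 0,"hand": 1},{"x": 0.0503,"y": -0.0178,"z": 0,"spin": 0,"hand": 1},{"x": 0.0628,"y": -0.0223,"z": 0,"spin": 0,"hand": 1},{"x": 0.0754,"y": -0.0267,"z": 0,"spin": 0,"hand": 1},{"x": 0.088,"y": -0.0312,"z": 0,"spin": 0,"hand": 1}])

```text
time_s: 4.9
ee_pos: [0.555, 0.014, 0.0343]
eef_rot: [0.0, 0.169, 0.986, 0.0]
force: [-3.5, 1.9, 9.7]
width: -0.002
```

Run:
```python
from h import *
p,d=snap('side','side5');q,_=snap('top','top5')
a=cv2.resize(p[170:260,170:310],None,fx=5,fy=5,interpolation=cv2.INTER_CUBIC)
cv2.imwrite('pics/s5c.png',cv2.cvtColor(a,cv2.COLOR_RGB2BGR))
s=sense();print(s['time_s'],s['ee_pos'],s['eef_rot'],s['force'],s['width'])
```

```text
5.0 [0.55573752 0.01380913 0.03448874] [7.86156511e-04 1.69506261e-01 9.85528717e-01 3.95707939e-04] [-3.01844084 -0.10854288  9.33549389] 0.0014624337738829557
```

View pics/s5c.png

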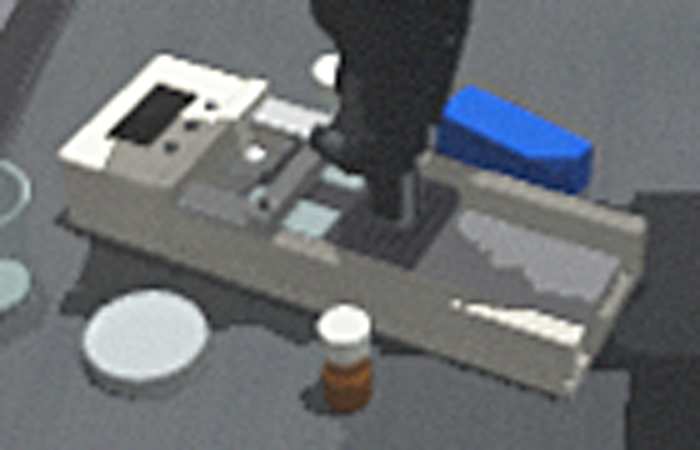

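Call:
carry_out(increments=[{"x": 0.0126,"y": -0.0044,"z": -0.002,"spin": 0,"hand": 1},{"x": 0.0251,"y": -0.0089,"z": -0.002,"spin": 0,"hand": 1},{"x": 0.0377,"y": -0.0134,"z": -0.002,"spin": 0,"hand": 1},{"x": 0.0503,"y": -0.0178,"z": -0.002,"spin": 0,"hand": 1},{"x": 0.0628,"y": -0.0223,"z": -0.002,"spin": 0,"hand": 1}])

```text
time_s: 5.5
ee_pos: [0.5713, 0.0079, 0.0328]
eef_rot: [-0.002, 0.169, 0.986, 0.001]
force: [-8.9, 3.8, 8.4]
width: 0.003
```

Run:
```python
from h import *
p,d=snap('side','side6');q,_=snap('top','top6')
a=cv2.resize(p[170:260,170:310],None,fx=5,fy=5,interpolation=cv2.INTER_CUBIC)
cv2.imwrite('pics/s6c.png',cv2.cvtColor(a,cv2.COLOR_RGB2BGR))
s=sense();print(s['time_s'],s['ee_pos'],s['eef_rot'],s['force'],s['width'])
```

```text
5.6 [0.57227167 0.00753066 0.03285479] [-1.28041090e-03  1.69339345e-01  9.85556872e-01  4.46883765e-04] [-5.91849111  2.09633798  7.54147348] 0.0031225374609341163
```

View pics/s6c.png

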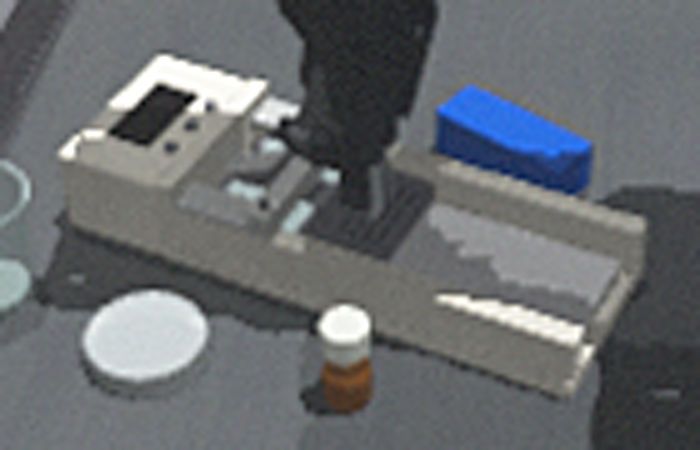

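The leaf spring is engaged, with drag at about 6 to 9 N. About 6 mm remain, plus any slip up to the rib. I'll push on to the stop.

Call:
carry_out(increments=[{"x": 0.0095,"y": -0.0033,"z": -0.001,"spin": 0,"hand": 1},{"x": 0.0188,"y": -0.0067,"z": -0.001,"spin": 0,"hand": 1},{"x": 0.025,"y": -0.0089,"z": -0.001,"spin": 0,"hand": 1},{"x": 0.025,"y": -0.0089,"z": -0.001,"spin": 0,"hand": 1}])

```text
time_s: 6.0
ee_pos: [0.5789, 0.0052, 0.0325]
eef_rot: [-0.002, 0.169, 0.986, 0.001]
force: [-7.7, 3.0, 9.1]
width: -0.001
```

Run:
```python
from h import *
p,d=snap('side','side7');q,_=snap('top','top7')
a=cv2.resize(p[170:260,170:310],None,fx=5,fy=5,interpolation=cv2.INTER_CUBIC)
cv2.imwrite('pics/s7c.png',cv2.cvtColor(a,cv2.COLOR_RGB2BGR))
s=sense();print(s['time_s'],s['ee_pos'],s['eef_rot'],s['force'],s['width'])
```

```text
6.1 [0.57887716 0.005212   0.03246487] [-1.92417521e-03  1.69274272e-01  9.85566894e-01  6.44598533e-04] [-6.98784273  3.37060524  8.00971247] -0.0007906598707945381
```

View pics/s7c.png

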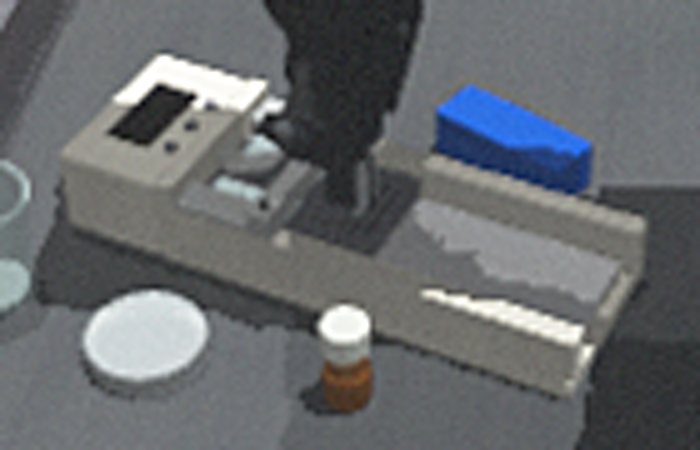

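It's nearly home. I'll push a few more millimetres until the stop shows up in the force.

Call:
carry_out(increments=[{"x": 0.0063,"y": -0.0022,"z": 0,"spin": 0,"hand": 1},{"x": 0.0095,"y": -0.0033,"z": 0,"spin": 0,"hand": 1},{"x": 0.0095,"y": -0.0033,"z": 0,"spin": 0,"hand": 1}])

```text
time_s: 6.4
ee_pos: [0.579, 0.0052, 0.032]
eef_rot: [-0.004, 0.169, 0.986, 0.001]
force: [-14.5, 5.9, 14.0]
width: -0.004
```

Call:
carry_out(increments=[{"x": 0.0063,"y": -0.0022,"z": 0,"spin": 0,"hand": 1},{"x": 0.0095,"y": -0.0033,"z": 0,"spin": 0,"hand": 1},{"x": 0.0095,"y": -0.0033,"z": 0,"spin": 0,"hand": 1}])

```text
time_s: 6.7
ee_pos: [0.579, 0.0052, 0.032]
eef_rot: [-0.007, 0.169, 0.986, 0.002]
force: [-22.4, 8.7, 22.3]
width: -0.002
```

Run:
```python
from h import *
p,d=snap('top','top8')
a=cv2.resize(p[110:245,180:290],None,fx=4.4,fy=4.4,interpolation=cv2.INTER_CUBIC)
cv2.imwrite('pics/t8c.png',cv2.cvtColor(a,cv2.COLOR_RGB2BGR))
s=sense();print(s['time_s'],s['ee_pos'],s['eef_rot'],s['force'],s['width'])
W=world('top',d);W=W[d>0]
a=np.radians(-19.5);ex=np.array([np.cos(a),np.sin(a)]);ey=np.array([-ex[1],ex[0]])
q=W[:,:2]-[.58195,.00347];x=q@ex;y=q@ey
for lo,hi in((-.033,-.02),(.02,.033),(-.033,.033)):
  s=(y>lo)&(y<hi)
  for k in np.arange(-.06,.02,.003):
    t=s&(x>=k)&(x<k+.003)
    print(round(k+.0015,4),np.median(W[t,2]).round(4) if t.any() else None,end='; ')
  print()
```

```text
6.75 [0.57900356 0.00516196 0.03200052] [-0.00686278  0.16876403  0.98563092  0.00181589] [-22.9657357    8.53645442  21.97127993] -0.0046110228533570675
-0.0585 0.5993; -0.0555 0.5971; -0.0525 0.595; -0.0495 0.5925; -0.0465 0.5903; -0.0435 0.5878; -0.0405 0.5852; -0.0375 0.5827; -0.0345 0.5801; -0.0315 0.5775; -0.0285 0.5751; -0.0255 0.5719; -0.0225 0.5695; -0.0195 0.5664; -0.0165 0.563; -0.0135 0.5601; -0.0105 0.5594; -0.0075 0.5587; -0.0045 0.5579; -0.0015 0.5571; 0.0015 0.5566; 0.0045 0.5566; 0.0075 0.5572; 0.0105 0.555; 0.0135 0.5428; 0.0165 0.5501; 0.0195 0.5501; 
-0.0585 0.5663; -0.0555 0.5675; -0.0525 0.5677; -0.0495 0.5683; -0.0465 0.5689; -0.0435 0.5685; -0.0405 0.5683; -0.0375 0.5681; -0.0345 0.5677; -0.0315 0.5667; -0.0285 0.566; -0.0255 0.5644; -0.0225 0.563; -0.0195 0.561; -0.0165 0.5587; -0.0135 0.557; -0.0105 0.556; -0.0075 0.5537; -0.0045 0.5428; -0.0015 0.5421; 0.0015 0.5416; 0.0045 0.5409; 0.0075 0.5401; 0.0105 0.5393; 0.0135 0.5382; 0.0165 0.537; 0.0195 0.5355; 
-0.0585 0.5934; -0.0555 0.5891; -0.0525 0.5874; -0.0495 0.584; -0.0465 0.5812; -0.0435 0.5784; -0.0405 0.5767; -0.0375 0.5749; -0.0345 0.5724; -0.0315 0.5702; -0.0285 0.568; -0.0255 0.5656; -0.0225 0.5642; -0.0195 0.5626; -0.0165 0.5614; -0.0135 0.5601; -0.0105 0.5592; -0.0075 0.5586; -0.0045 0.5576; -0.0015 0.5565; 0.0015 0.5432; 0.0045 0.5421; 0.0075 0.5415; 0.0105 0.5415; 0.0135 0.5409; 0.0165 0.5404; 0.0195 0.5399;
```

View pics/t8c.png

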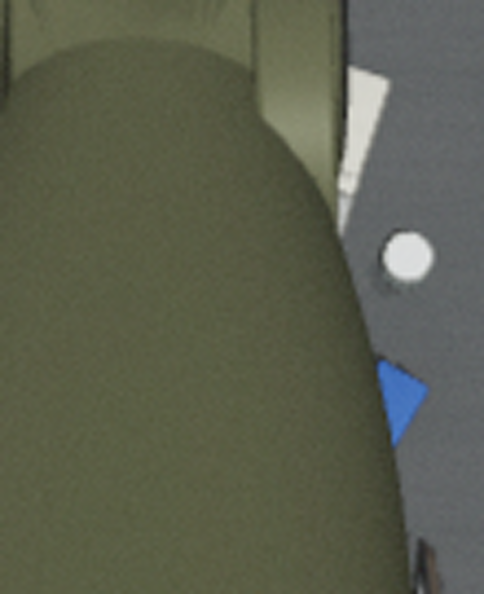

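Firm end stop: the TCP doesn't move while the push rises to 24 N (the top view is hidden by the arm). I'll ease most of the push, then lift straight up.

Call:
carry_out(increments=[{"x": -0.0126,"y": 0.0044,"z": 0,"spin": 0,"hand": 1},{"x": -0.0126,"y": 0.0044,"z": 0,"spin": 0,"hand": 1}])

```text
time_s: 6.95
ee_pos: [0.579, 0.0052, 0.0321]
eef_rot: [-0.003, 0.169, 0.986, 0.001]
force: [-11.5, 4.7, 9.0]
width: -0.0
```

Call:
carry_out(increments=[{"x": 0,"y": 0,"z": 0.02,"spin": 0,"hand": 1},{"x": 0,"y": 0,"z": 0.04,"spin": 0,"hand": 1},{"x": 0,"y": 0,"z": 0.08,"spin": 0,"hand": 1},{"x": 0,"y": 0,"z": 0.2,"spin": 0,"hand": 1},{"x": 0,"y": 0,"z": 0.35,"spin": 0,"hand": 1},{"x": 0,"y": 0,"z": 0.5,"spin": 0,"hand": 1},{"x": 0,"y": 0,"z": 0.6,"spin": 0,"hand": 1},{"x": 0,"y": 0.15,"z": 0.6,"spin": 0,"hand": 1},{"x": 0,"y": 0.3,"z": 0.6,"spin": 0,"hand": 1},{"x": 0,"y": 0.45,"z": 0.6,"spin": 0,"hand": 1},{"x": 0,"y": 0.6,"z": 0.6,"spin": 0,"hand": 1},{"x": 0,"y": 0.75,"z": 0.6,"spin": 0,"hand": 1}])

```text
time_s: 8.15
ee_pos: [0.5837, 0.2305, 0.2137]
eef_rot: [0.001, 0.17, 0.985, 0.001]
force: [0.3, -0.4, -0.1]
width: -0.0
```

Call:
carry_out(increments=[{"x": -0.1,"y": 0.15,"z": 0,"spin": 0,"hand": 1},{"x": -0.2,"y": 0.3,"z": 0,"spin": 0,"hand": 1},{"x": -0.3,"y": 0.45,"z": 0,"spin": 0,"hand": 1},{"x": -0.4,"y": 0.6,"z": 0,"spin": 0,"hand": 1},{"x": -0.4,"y": 0.75,"z": 0,"spin": 0,"hand": 1},{"x": -0.4,"y": 0.75,"z": 0,"spin": 0,"hand": 1},{"x": -0.4,"y": 0.75,"z": 0,"spin": 0,"hand": 1}])

```text
time_s: 8.85
ee_pos: [0.4629, 0.4556, 0.2128]
eef_rot: [0.001, 0.168, 0.986, 0.001]
force: [-0.1, -0.1, -1.0]
width: -0.002
```

Run:
```python
from h import *
p,d=snap('top','top9');p2,_=snap('side','side9')
a=cv2.resize(p[110:245,180:290],None,fx=4.4,fy=4.4,interpolation=cv2.INTER_CUBIC)
b=cv2.resize(p2[170:260,170:310],None,fx=5,fy=5,interpolation=cv2.INTER_CUBIC)
cv2.imwrite('pics/t9c.png',cv2.cvtColor(a,cv2.COLOR_RGB2BGR));cv2.imwrite('pics/s9c.png',cv2.cvtColor(b,cv2.COLOR_RGB2BGR))
s=sense();print(s['time_s'],s['ee_pos'],s['force'],s['width'])
W=world('top',d);W=W[d>0]
a=np.radians(-19.5);ex=np.array([np.cos(a),np.sin(a)]);ey=np.array([-ex[1],ex[0]])
q=W[:,:2]-[.58195,.00347];x=q@ex;y=q@ey
for lo,hi in((-.033,-.01),(.01,.033),(-.006,.006)):
  s=(y>lo)&(y<hi)
  for k in np.arange(-.036,.087,.003):
    t=s&(x>=k)&(x<k+.003)
    print(round(k+.0015,4),np.median(W[t,2]).round(4) if t.any() else None,end='; ')
  print()
```

```text
8.95 [0.46353206 0.45296849 0.21255763] [-0.15403674  0.08850042  0.03947967] 0.0015113885109276656
-0.0345 0.0257; -0.0315 0.0252; -0.0285 0.0236; -0.0255 0.0266; -0.0225 0.0369; -0.0195 0.0376; -0.0165 0.037; -0.0135 0.0365; -0.0105 0.0369; -0.0075 0.0366; -0.0045 0.0366; -0.0015 0.0357; 0.0015 0.037; 0.0045 0.0371; 0.0075 0.0378; 0.0105 0.0443; 0.0135 0.0427; 0.0165 0.0361; 0.0195 0.0485; 0.0225 0.0522; 0.0255 0.0522; 0.0285 0.0532; 0.0315 0.0538; 0.0345 0.0376; 0.0375 0.0382; 0.0405 0.0384; 0.0435 0.0371; 0.0465 0.0375; 0.0495 0.0372; 0.0525 0.0381; 0.0555 0.0375; 0.0585 0.037; 0.0615 0.0373; 0.0645 0.0379; 0.0675 0.0375; 0.0705 0.037; 0.0735 0.0414; 0.0765 0.0517; 0.0795 0.0529; 0.0825 0.051; 0.0855 0.05; 
-0.0345 0.0248; -0.0315 0.0247; -0.0285 0.0254; -0.0255 0.0306; -0.0225 0.0373; -0.0195 0.0377; -0.0165 0.0367; -0.0135 0.0372; -0.0105 0.0374; -0.0075 0.0365; -0.0045 0.0366; -0.0015 0.0373; 0.0015 0.037; 0.0045 0.0372; 0.0075 0.0379; 0.0105 0.0457; 0.0135 0.0445; 0.0165 0.0358; 0.0195 0.0493; 0.0225 0.0517; 0.0255 0.0527; 0.0285 0.0529; 0.0315 0.0516; 0.0345 0.0376; 0.0375 0
[... 170 characters left out ...]
; 0.0735 0.0394; 0.0765 0.0508; 0.0795 0.0522; 0.0825 0.0526; 0.0855 0.0509; 
-0.0345 0.0247; -0.0315 0.0253; -0.0285 0.025; -0.0255 0.0284; -0.0225 0.0358; -0.0195 0.0365; -0.0165 0.0376; -0.0135 0.0369; -0.0105 0.0363; -0.0075 0.0372; -0.0045 0.038; -0.0015 0.038; 0.0015 0.0376; 0.0045 0.0374; 0.0075 0.0375; 0.0105 0.0461; 0.0135 0.0449; 0.0165 0.0371; 0.0195 0.0497; 0.0225 0.0527; 0.0255 0.0526; 0.0285 0.0515; 0.0315 0.0525; 0.0345 0.0537; 0.0375 0.0502; 0.0405 0.0481; 0.0435 0.0485; 0.0465 0.0474; 0.0495 0.0435; 0.0525 0.0436; 0.0555 0.0437; 0.0585 0.0421; 0.0615 0.0401; 0.0645 0.0404; 0.0675 0.0406; 0.0705 0.0448; 0.0735 0.0497; 0.0765 0.0528; 0.0795 0.052; 0.0825 0.0533; 0.0855 0.0505;
```

View pics/t9c.png

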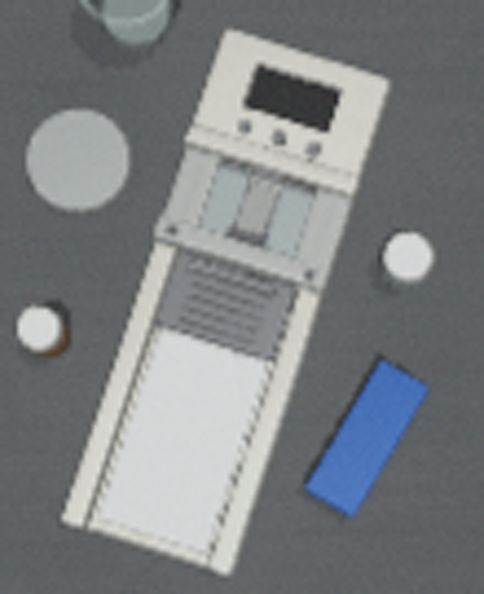

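View pics/s9c.png

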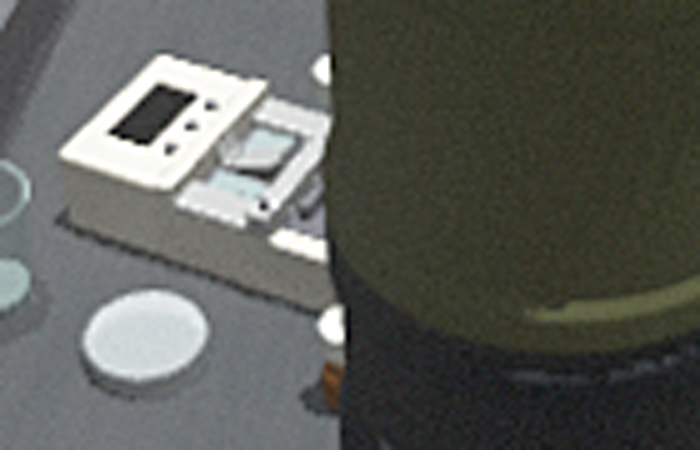

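The top view shows the carrier under the bridge, with its rib just short of the bridge at (230,265) and the leaf lifted at (255,205). It lies level, and the vials, dish and slide box are where they were. I'm handing in the job.

```bash
python3 -c "
from bench import *
s=sense();print(abs(s['qd']).max(),s['force']);print(close_job())"
```

```text
0.02178404774602892 [-0.15403674  0.08850042  0.03947967]
the job is handed in; nothing more can be done
None
```

The carrier is home under the bridge and leaf spring, and the job is handed in (no verdict is reported). I pressed it down with closed fingertips at about 9–10 N, slid it 76 mm until the push rose against a fixed stop, then lifted straight off. The arm was clear by about 9 s.

**Last depth check:**
- **Position:** the leading edge is about 1 mm from the end stop, and the rib stays just short of the bridge.
- **Level:** the carrier top is level at about 37.5 mm.
- **Leaf spring:** its tip is about 7 mm higher than when free.
- **Bystanders:** the vials, dish, slide box and beaker look unmoved in the top view. I didn't re-check the reagent bottle or tip box, but the arm didn't go near them.
- **Robot:** wrist force was about 0 N, so it touches nothing.

**What went wrong or couldn't be checked:**
- One move call was refused, most likely because "spin" was missing. It did nothing, and I repeated it.
- At the stop the push briefly reached about 24 N sideways and 22 N down, more than needed but within the limits.
- The arm hid the dock from the top camera at the stop and part of it from the side camera at the end, so the final check is from the top camera only.

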